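# Unstack the kit at the microscope bench

### The arm

A 6-joint arm with a two-finger parallel gripper is mounted at the origin on the work surface. World frame = base frame: x ahead of the robot, y to its left, z up, the work surface at z = 0. Lengths are in m, angles in rad, forces in N, time in s.
With the tool pointing down it reaches from about 0.35 to 0.85 m from the base axis. Payload 8.1 kg.
Tool frame: the origin (TCP) lies midway between the tips of the shut fingers; the grasp point (between the pads) lies 19 mm behind it (robot.grip_point_offset is the distance from the TCP to the grasp point, in m); z points along the fingers, y is the line along which they close (so a half turn about z gives the same grasp; the last joint's range is limited). The gripper opens to 93 mm and grips with 3 to 60 N. Pads are 15 mm wide; open, the fingers measure 128 mm over their backs; the gripper's body (75 mm by 188 mm) begins 65 mm behind the grasp point.
Start: joints at [1.064, 0.13, 1.488, -0, 1.523, -0.085], TCP at [0.246, 0.547, 0.219] pointing down, gripper open.
Joint ranges: [-2.96, 2.96], [-0.89, 2.26], [0.02, 2.5], [-1.34, 4.48], [0, 2.73], [-2.66, 2.66]. Speed limits (rad/s): [2.39, 2.39, 2.79, 3.14, 3.14, 3.14].

### API

Orientations are given as a rotation vector (axis times angle).
In Python, from plant import robot, read_camera, job gives the robot as it stands.
- The arm moves only by the shell command python3 -m inch 'ROWS' [FORCE]. ROWS is JSON, one flat list of numbers, 5 for each row, row after row: the shift along the world's x, y, z in mm, then the turn about the world's z in degrees, then the opening in per cent of the stroke, from 0 (shut) to 100 (fully open). In form: [dx, dy, dz, yaw, hand, dx, dy, dz, yaw, hand, ...]. A call has 1 to 10 rows; each row is the pose to reach, as a shift and turn from the pose commanded when the call began; what a row does not reach only later rows make up. A row lasts 1/12 s, in which the tool goes at most 41.7 mm and 7.16 degrees, less where a joint would pass 70% of its speed; a pose out of reach is approached as far as the arm can. A call with a gripper value outside its range is refused whole. The fingers move at their own pace and stop on an object; FORCE is the grip in N (left out, the last holds). Time passes only in rows, so rows that repeat a pose let the fingers close. It gives the time, the measured TCP pose, the force, the opening and the grip force at its end, in the units of the state.
- robot.read_state(): the state, without advancing time (a new reading comes with each control period).
- read_camera(name): name is "scene" or "top" or "wrist"; returns a dict with "image" (480x640x3 uint8, blue, green, red), "K" (3x3 intrinsics, pixels), "extrinsics" (4x4, takes a point from world to camera coordinates); the wrist camera has in their place "mount" (4x4, takes a point from camera to tool coordinates, whose origin is the TCP and whose axes are the flange's). Camera axes: x right, y down, z forward; pixel columns grow to the right and rows downward; lengths in m; the calibration is good to about 2 mm. A picture is of the moment at which its call begins: read the wrist's pose just before it. There is no depth.
- job.close_job(): hands the job in; it is judged then, once.
The state is a dict: "t": time; "q": joint angles; "dq": joint speeds; "joint_torque": joint torques, N m; "tool_pos": TCP position; "orientation": TCP orientation; "force": force on the tool from outside, world axes, zero at the start; "wrist_torque": the same for the moment, N m; "opening": finger opening in m; "gripper_force": force on a finger pad.
Only numpy, scipy, OpenCV 4.12 (cv2) and the standard library are available. Lean on these libraries where they do the work, as an engineer would, in place of code of your own. Each camera call takes 0.05 s, during which the arm holds its last target. There are 200 camera calls.

### The job

Somebody has piled the kit of this microscope bench into one stack: take it apart and put each thing, upright, in its own place. The black eyepiece goes into the small white ring holder, the round metal tin into the wide wooden dish, the square cardboard specimen box onto the middle of the glass disc of the white viewing stage, and the grey slide box flat into the rectangular steel tray. Tip nothing over, and leave the amber dropper bottle and the beaker where they stand.

Things in the scene. Friction and masses are not known exactly. Their poses are not given: they have to be found in the camera images.
- slide_box_mid (a point): Centre (half-way up) of the slide box, the bottom of the stack: a loose closed box of grey plastic, 104 mm long (its x) by 58 mm wide (its y) by 36 mm high (z up), about 0.2 kg. Turning it half round makes no difference. It stands on the bench anywhere among the places.
- specimen_box_mid (a point): Centre of the specimen box, second from below, lying on the slide box: a loose square box, plain brown cardboard with a dark seam round its lid, 52 by 52 mm (sides along its x and y), 34 mm high, about 0.1 kg. Its sides are turned less than 10 degrees from those of the slide box.
- tin_mid (a point): Centre of the tin, third from below, standing on the specimen box: a loose round plain aluminium tin, diameter 46 mm, 34 mm high, about 0.09 kg.
- eyepiece_mid (a point): Centre of the eyepiece, at the top of the stack, standing on the tin: a loose upright black round piece 42 mm high, about 0.09 kg; the lowest 11 mm is a rubber cup of diameter 34 mm, above that a straight barrel of diameter 30 mm with a lens on top. Nothing stacked is fastened.
- tray_floor (a point): Middle of the floor of the steel tray for the slide box; fixed. Inside 126 mm (its x) by 80 mm (its y), the floor 5.5 mm above the bench, all round a rim 4 mm thick that stands 4.5 mm above the floor. The slide box lies in it with its length along the tray's, either way round.
- stage_disc (a point): Middle of the glass disc (grey-green, diameter 84 mm, dark edge) on the viewing stage for the specimen box; fixed. The stage is a white plastic slab 120 by 120 mm; the disc's top is flat, 22.5 mm above the bench, without a rim. The specimen box may be turned any way.
- dish_floor (a point): Middle of the floor of the wide wooden dish for the tin; fixed. Round, outside diameter 92 mm, hollow of diameter 66 mm with its floor 6 mm above the bench; the rim stands 5 mm above that floor.
- holder_floor (a point): Middle of the floor of the small white ring holder for the eyepiece; fixed. Round, outside diameter 62 mm, hollow of diameter 52 mm with its floor 6 mm above the bench; the rim stands 5 mm above that floor.
- dropper_mid (a point): Centre of a bystander: an amber dropper bottle with a black cap, diameter 42 mm, 75 mm high, standing loose at the far side of the work.
- beaker_mid (a point): Centre of a bystander: a clear beaker, diameter 64 mm, 75 mm high, standing loose to the left of the work.
There are look-alikes about, which are no part of the job. Of the things that look like the part that bears tray_floor, the middle-sized one is meant. What is shaped like the part that bears tin_mid but blue or turquoise is not meant.

How it is judged:
By the outcome, as a careful person would: the job done as asked, in the order asked, and still so for the second after the job is handed in, with the robot touching nothing.
It also fails if it takes over 128 s, if anything falls off the work surface, if the arm or the gripper's body presses on something with over 40 N, if the wrist force passes 120 N, or if a joint passes its speed limit or range.

## Working session

There is one attempt and no reset: what is moved stays moved. The work goes in short steps, Python scripts to look and compute and a shell command to move; the robot and the scene stay as the last step left them, time stands still between calls to the robot, and variables do not carry over. Pictures are saved under pics/ and viewed, at most 14 in all, crops included, and the job is handed in when it is done.

```bash
ls; mkdir -p pics; cat > h.py <<'E'
import numpy as np, cv2
from plant import robot, read_camera, job
from scipy.spatial.transform import Rotation as R
def cam(name):
    s=robot.read_state(); c=read_camera(name)
    if name=="wrist":
        T=np.eye(4);T[:3,:3]=R.from_rotvec(s["orientation"]).as_matrix();T[:3,3]=s["tool_pos"]
        E=np.linalg.inv(T@c["mount"])
    else: E=np.array(c["extrinsics"])
    return c["image"],np.array(c["K"]),E
def ray(K,E,u,v):
    Ei=np.linalg.inv(E); d=Ei[:3,:3]@np.linalg.inv(K)@[u,v,1]; return Ei[:3,3],d
def onz(K,E,u,v,z):
    o,d=ray(K,E,u,v); return o+d*(z-o[2])/d[2]
def proj(K,E,p):
    q=K@(E@np.append(p,1))[:3]; return q[:2]/q[2]
E
python3 - <<'E'
from h import *
for n in ("scene","top"):
    im,K,E=cam(n); cv2.imwrite(f"pics/{n}0.png",im); np.savez(f"{n}0.npz",K=K,E=E)
    print(n,K.tolist(),np.linalg.inv(E)[:3,3])
s=robot.read_state(); print(s["tool_pos"],s["orientation"],s["opening"],s["t"],R.from_rotvec(s["orientation"]).as_matrix().round(3).tolist())
E
```

```text
pics
scene [[606.2104657802844, 0.0, 323.0553706906273], [0.0, 606.2104657802844, 234.36435148928095], [0.0, 0.0, 1.0]] [1.50385388 0.26828929 0.82892258]
top [[462.158802873477, 0.0, 321.4549170019236], [0.0, 462.158802873477, 238.8427538228988], [0.0, 0.0, 1.0]] [0.32976391 0.03344671 1.11712538]
[0.24535384 0.5469726  0.21769186] [-6.57526565e-01 -3.07149912e+00  2.51783844e-03] 0.09309962178453209 0.1 [[-0.912, 0.409, -0.001], [0.409, 0.912, -0.001], [0.0, -0.002, -1.0]]
```

```bash
sleep 1
```

```text
(no output)
```

View pics/scene0.png

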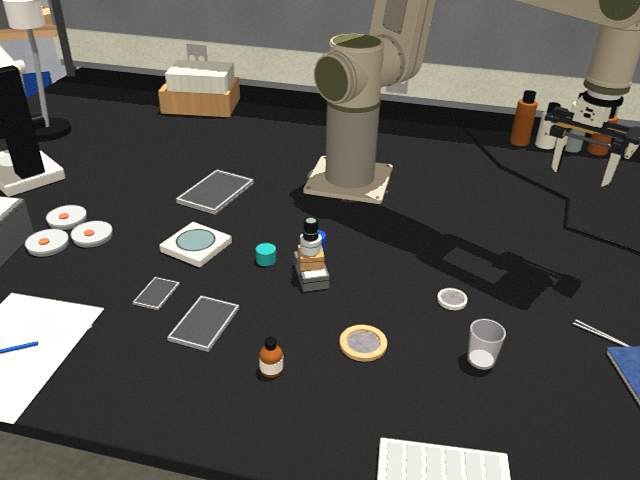

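View pics/top0.png

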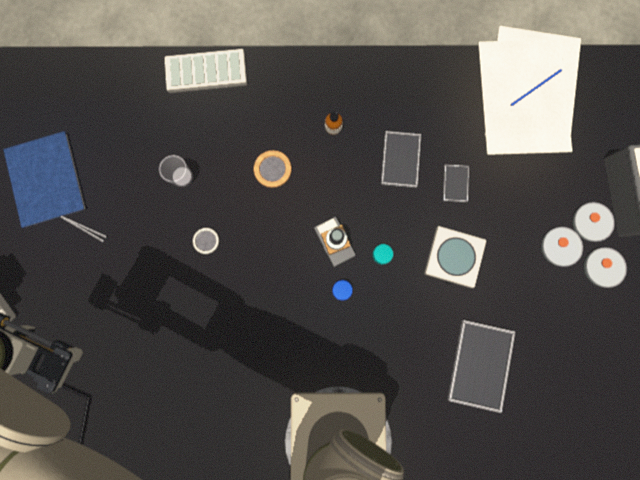

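The scene view shows the stack at (311,260). The top view has the stack at (335,240), ring holder at (205,240), dish at (272,169) and stage at (456,257). There are three trays, at (401,159), (456,183) and (482,366), plus blue and turquoise decoys near the stack. Next I'll measure all of these.

```bash
python3 - <<'E'
from h import *
im=cv2.imread("pics/top0.png");d=np.load("top0.npz");K,E=d["K"],d["E"]
hsv=cv2.cvtColor(im,cv2.COLOR_BGR2HSV); g=cv2.cvtColor(im,cv2.COLOR_BGR2GRAY)
def comp(mask,u,v,r):
    m=np.zeros_like(mask); m[v-r:v+r,u-r:u+r]=mask[v-r:v+r,u-r:u+r]
    cs,_=cv2.findContours(m,cv2.RETR_EXTERNAL,cv2.CHAIN_APPROX_NONE)
    return max(cs,key=cv2.contourArea)
def rect(c,z,name):
    b=cv2.boxPoints(cv2.minAreaRect(c)); P=np.array([onz(K,E,*p,z)[:2] for p in b])
    e=P[1]-P[0],P[2]-P[1]; l=[np.linalg.norm(x) for x in e]; k=int(l[1]>l[0])
    print(name,P.mean(0).round(4),np.round(l,4),"long axis deg",np.degrees(np.arctan2(e[k][1],e[k][0])).round(1)%180)
br=((g>75)*255).astype(np.uint8)
for n,u,v,r,z in (("trayM",401,159,35,.01),("trayS",456,183,24,.01),("trayL",482,366,55,.01),("stage",456,257,38,.02),("holder",205,240,20,.011),("dish",272,169,26,.011),("drop",334,123,15,.05),("slidebox",335,240,28,.036)):
    rect(comp(br,u,v,r),z,n)
# disc
m=((hsv[...,1]>40)&(hsv[...,0]>60)&(hsv[...,0]<110)&(g>60)).astype(np.uint8)*255
rect(comp(m,456,257,24),.0225,"disc")
cv2.imwrite("pics/z.png",cv2.resize(im[200:310,270:400],None,fx=5,fy=5,interpolation=cv2.INTER_CUBIC))
E
```

```text
trayM [ 0.6687 -0.1596] [0.1409 0.0932] long axis deg 174.7
trayS [ 0.6074 -0.2926] [0.0957 0.0633] long axis deg 175.6
trayL [ 0.1714 -0.3362] [0.1969 0.1309] long axis deg 167.4
stage [ 0.4251 -0.2815] [0.1265 0.1269] long axis deg 74.0
holder [0.4662 0.318 ] [0.063  0.0657] long axis deg 1.5
dish [0.6444 0.1583] [0.094  0.0936] long axis deg 89.8
drop [0.7414 0.0083] [0.0478 0.0436] long axis deg 169.9
slidebox [0.4618 0.0052] [0.0638 0.1071] long axis deg 25.900000000000006
disc [ 0.4369 -0.2888] [0.0119 0.0311] long axis deg 177.7
```

View pics/z.png

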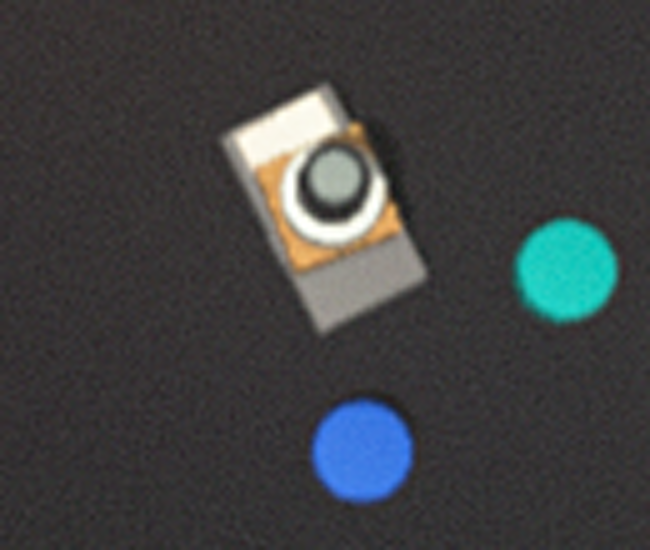

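The middle-sized tray is at (.669,-.160) with its long axis at 174.7°. The close-up shows the slide box with the specimen box, tin and eyepiece roughly centred on it. Next I'll move above the stack and look with the wrist camera.

```bash
python3 -m inch '[105,-270,60,25,100,105,-270,60,25,100,105,-270,60,25,100,105,-270,60,25,100,105,-270,60,25,100,105,-270,60,25,100,105,-270,60,25,100,105,-270,60,25,100,105,-270,60,25,100,105,-270,60,25,100]'
python3 -m inch '[75,-270,30,25,100,75,-270,30,25,100,75,-270,30,25,100,75,-270,30,25,100,75,-270,30,25,100,75,-270,30,25,100,75,-270,30,25,100,75,-270,30,25,100,75,-270,30,25,100,75,-270,30,25,100]'
python3 - <<'E'
from h import *
im,K,E=cam("wrist"); cv2.imwrite("pics/w1.png",im); np.savez("w1.npz",K=K,E=E)
print(K[0,0],np.linalg.inv(E).round(3).tolist()); s=robot.read_state(); print(s["tool_pos"],s["q"])
d=np.load("top0.npz");K,E=d["K"],d["E"]
for n,u,v,z in (("eye",337.2,235.2,.146),("tin",337,238.4,.104)): print(n,onz(K,E,u,v,z))
E
```

```text
t: 0.93
tool_pos: [0.3506, 0.2775, 0.2784]
orientation: [0.02, -3.141, -0.001]
force: [0.0, -0.4, 0.3]
opening: 0.0931
gripper_force: 0.0
t: 1.77
tool_pos: [0.4258, 0.0082, 0.3078]
orientation: [0.701, -3.061, -0.002]
force: [-0.8, -0.4, -0.4]
opening: 0.0929
gripper_force: 0.0
402.28397328577796 [[-0.436, 0.872, 0.222, 0.364], [0.9, 0.422, 0.11, -0.022], [0.002, 0.247, -0.969, 0.473], [0.0, 0.0, 0.0, 1.0]]
[0.42556723 0.0088789  0.30781244] [-1.00468050e-01 -3.69110222e-01  1.78786234e+00  8.52933439e-04
  1.72455960e+00 -2.12290426e+00]
eye [0.46009053 0.00309043 0.146     ]
tin [0.45859425 0.00226425 0.104     ]
```

```bash
sleep 1
```

```text
(no output)
```

View pics/w1.png

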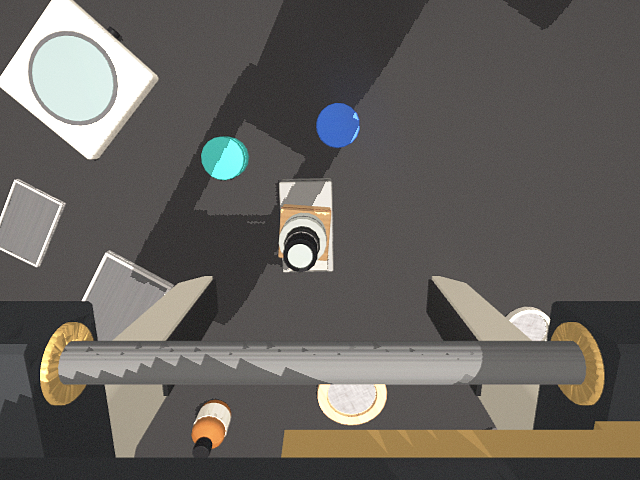

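The wrist view shows the eyepiece lens at about (300,255), the tin ring around it, the box sides aligned with the image, the disc at (73,78) and the dish at (352,396). I'll fit these and cross-check against the top view.

```bash
python3 - <<'E'
from h import *
im=cv2.imread("pics/w1.png");d=np.load("w1.npz");K,E=d["K"],d["E"]
for n,u,v,z in (("eye",300,255,.146),("tin",303,238,.104)): print(n,onz(K,E,u,v,z).round(4))
# slide box corners on top plane
P=np.array([onz(K,E,*p,z)[:2] for p,z in (((280,181),.036),((331,181),.036),((332,270),.036),((283,271),.036))]);print(P.round(4).tolist(),P.mean(0))
hsv=cv2.cvtColor(im,cv2.COLOR_BGR2HSV)
m=cv2.inRange(hsv,(70,15,120),(110,90,255)); m[:,150:]=0;m[140:]=0
c=max(cv2.findContours(m,0,1)[0],key=cv2.contourArea);e=cv2.fitEllipse(c);print("disc px",e,onz(K,E,*e[0],.0225).round(4))
print("dish",onz(K,E,352,396,.011).round(4))
im=cv2.imread("pics/top0.png");d=np.load("top0.npz");K,E=d["K"],d["E"]
hsv=cv2.cvtColor(im,cv2.COLOR_BGR2HSV)
m=cv2.inRange(hsv,(70,20,90),(110,120,200)); m[:,:430]=0;m[:,485:]=0;m[:230]=0;m[285:]=0
c=max(cv2.findContours(m,0,1)[0],key=cv2.contourArea);e=cv2.fitEllipse(c);print("top disc",e,onz(K,E,*e[0],.0225).round(4))
E
```

```text
eye [0.4601 0.0052 0.146 ]
tin [0.4559 0.004  0.104 ]
[[0.426, -0.0407], [0.402, 0.009], [0.4926, 0.0547], [0.5181, 0.0047]] [0.45967836 0.006912  ]
disc px ((72.24824523925781, 77.90331268310547), (75.63045501708984, 88.70892333984375), 144.23049926757812) [ 0.4247 -0.2817  0.0225]
dish [0.6454 0.16   0.011 ]
top disc ((456.05572509765625, 256.1724853515625), (34.507633209228516, 35.748348236083984), 125.46196746826172) [ 0.4257 -0.2826  0.0225]
```

```bash
python3 -m inch '[34,-3,-40,0,100,34,-3,-80,0,100,34,-3,-115,0,100,34,-3,-145,0,100,34,-3,-165,0,100,34,-3,-180,0,100,34,-3,-190,0,100,34,-3,-190,0,100,34,-3,-190,0,100]'
python3 -m inch '[0,0,0,0,25,0,0,0,0,25,0,0,0,0,25,0,0,0,0,25,0,0,0,0,25,0,0,0,0,25]' 12
python3 - <<'E'
from h import *
im,K,E=cam("scene"); cv2.imwrite("pics/s1.png",cv2.resize(im[180:310,240:400],None,fx=4,fy=4))
print(robot.read_state()["tool_pos"])
E
```

```text
t: 2.57
tool_pos: [0.4594, 0.0057, 0.1186]
orientation: [0.705, -3.061, -0.001]
force: [0.4, 0.4, 0.3]
opening: 0.0931
gripper_force: 0.0
t: 3.07
tool_pos: [0.4598, 0.0043, 0.119]
orientation: [-0.702, 3.062, -0.0]
force: [0.4, -0.5, -0.2]
opening: 0.0575
gripper_force: 0.0
[0.45973    0.00429135 0.11881887]
```

```bash
sleep 1
```

```text
(no output)
```

View pics/s1.png

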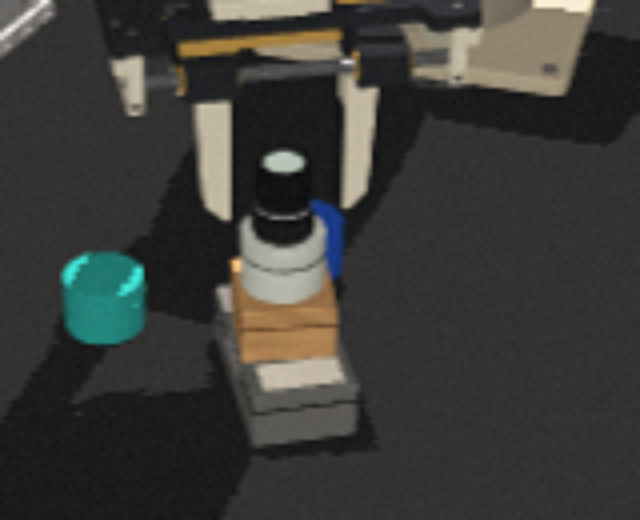

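The gripper straddles the eyepiece, centred, with the barrel between the fingers. Now I'll close and lift.

```bash
python3 -m inch '[0,0,0,0,20,0,0,0,0,20,0,0,0,0,20,0,0,0,0,20,0,0,0,0,20,0,0,0,0,20,0,0,0,0,20]' 12
python3 -m inch '[0,0,3,0,20,0,0,10,0,20,0,0,25,0,20,0,0,55,0,20,0,0,90,0,20,0,0,90,0,20]'
```

```text
t: 3.7
tool_pos: [0.4596, 0.0044, 0.1186]
orientation: [0.702, -3.062, -0.0]
force: [-0.8, 0.3, -1.0]
opening: 0.0295
gripper_force: 12.0
t: 4.2
tool_pos: [0.4631, 0.0041, 0.2166]
orientation: [-0.7, 3.052, -0.005]
force: [0.8, -0.1, 1.1]
opening: 0.0293
gripper_force: 12.0
```

```bash
python3 -m inch '[3,30,0,0,20,3,65,0,0,20,3,105,0,0,20,3,145,0,0,20,4,185,0,0,20,4,225,0,0,20,5,260,0,0,20,6,290,0,0,20,6,308,0,0,20,6,314,0,0,20]'
python3 -m inch '[0,0,-30,0,20,0,0,-65,0,20,0,0,-100,0,20,0,0,-130,0,20,0,0,-150,0,20,0,0,-160,0,20,0,0,-160,0,20,0,0,-160,0,20]'
python3 - <<'E'
from h import *
print(robot.read_state()["tool_pos"])
a=[cv2.resize(cam("scene")[0][220:340,390:510],None,fx=3.2,fy=3.2),cv2.resize(cam("top")[0][190:290,155:255],(384,384))]
cv2.imwrite("pics/e1.png",np.hstack(a))
E
```

```text
t: 5.03
tool_pos: [0.4651, 0.3213, 0.209]
orientation: [-0.707, 3.061, 0.001]
force: [-0.1, 0.7, -0.2]
opening: 0.0298
gripper_force: 12.0
t: 5.7
tool_pos: [0.4661, 0.3182, 0.0494]
orientation: [-0.701, 3.062, -0.0]
force: [0.1, -0.1, -0.4]
opening: 0.0298
gripper_force: 12.0
[0.46608128 0.31815657 0.04940361]
```

```bash
sleep 1
```

```text
(no output)
```

View pics/e1.png

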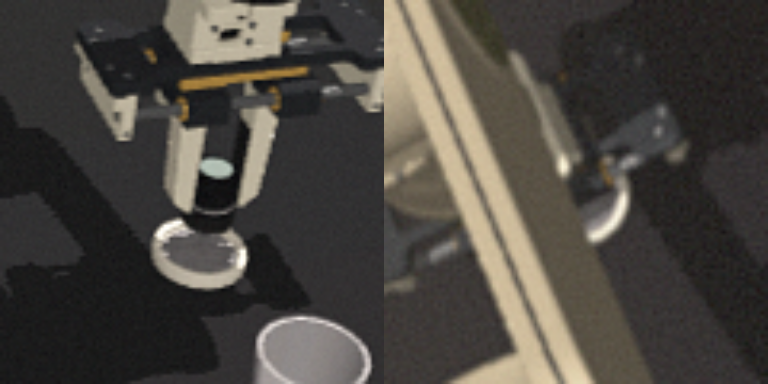

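The eyepiece hangs upright over the holder, whose rim ellipse is at about scene pixel (452,299). I'll cross-check the holder position.

```bash
python3 - <<'E'
from h import *
d=np.load("scene0.npz");K,E=d["K"],d["E"]; im=cv2.imread("pics/scene0.png");g=cv2.cvtColor(im,6)
for n,(u,v,w,h),z,t in (("holder",(430,282,45,33),.011,110),("dish",(335,322,57,42),.011,90)):
    m=np.zeros_like(g);m[v:v+h,u:u+w]=(g[v:v+h,u:u+w]>t)*255
    c=max(cv2.findContours(m,0,1)[0],key=cv2.contourArea);b=cv2.boundingRect(c);e=cv2.fitEllipse(cv2.convexHull(c))
    print(n,b,e,onz(K,E,*e[0],z).round(4))
E
```

```text
holder (437, 288, 31, 22) ((451.882080078125, 298.4166259765625), (21.978002548217773, 30.62409019470215), 102.28236389160156) [0.4698 0.3193 0.011 ]
dish (339, 324, 49, 38) ((362.90673828125, 342.3641357421875), (37.0744514465332, 48.472267150878906), 96.9317398071289) [0.6492 0.1608 0.011 ]
```

```bash
python3 -m inch '[1,1,-10,0,20,1,1,-18,0,20,1,1,-24,0,20,1,1,-28,0,20,1,1,-29,0,20,1,1,-29,0,20]'
python3 -m inch '[0,0,0,0,45,0,0,0,0,45,0,0,0,0,45,0,0,0,0,45,0,0,0,0,45,0,0,15,0,45,0,0,40,0,45,0,0,75,0,45,0,0,110,0,45,0,0,150,0,45]'

```

```text
t: 6.3
tool_pos: [0.4665, 0.3193, 0.0196]
orientation: [0.702, -3.061, 0.001]
force: [-1.2, -1.5, 3.7]
opening: 0.03
gripper_force: 12.0
t: 7.13
tool_pos: [0.4656, 0.3189, 0.1698]
orientation: [0.702, -3.06, 0.001]
force: [1.0, -0.2, -0.3]
opening: 0.0417
gripper_force: 0.0
```

```bash
python3 -m inch '[-5,-20,30,0,100,-10,-50,60,0,100,-15,-90,80,0,100,-20,-130,100,0,100,-25,-170,120,0,100,-30,-210,130,0,100,-41,-250,130,0,100,-41,-285,130,0,100,-41,-312,130,0,100,-41,-312,130,0,100]'
python3 -m inch '[0,0,0,0,100,0,0,0,0,100]'
python3 - <<'E'
from h import *
im,K,E=cam("wrist"); cv2.imwrite("pics/w2.png",im); np.savez("w2.npz",K=K,E=E)
z=cv2.resize(im[150:290,230:370],None,fx=4,fy=4); b=cv2.resize(cam("scene")[0][220:340,390:480],(240,320)); z[:320,560-240:]=z[:320,320:]; cv2.imwrite("pics/w2z.png",np.hstack([z,cv2.copyMakeBorder(b,0,240,0,0,0)]))
print(robot.read_state()["tool_pos"])
E
```

```text
t: 7.97
tool_pos: [0.4254, 0.0027, 0.3]
orientation: [-0.695, 3.063, -0.004]
force: [0.8, 0.5, 0.8]
opening: 0.0928
gripper_force: 0.0
t: 8.13
tool_pos: [0.4256, 0.0077, 0.2996]
orientation: [-0.701, 3.062, 0.001]
force: [-0.5, 0.6, 0.9]
opening: 0.0931
gripper_force: 0.0
[0.42564842 0.0084299  0.29954327]
```

```bash
sleep 1
```

```text
(no output)
```

View pics/w2z.png

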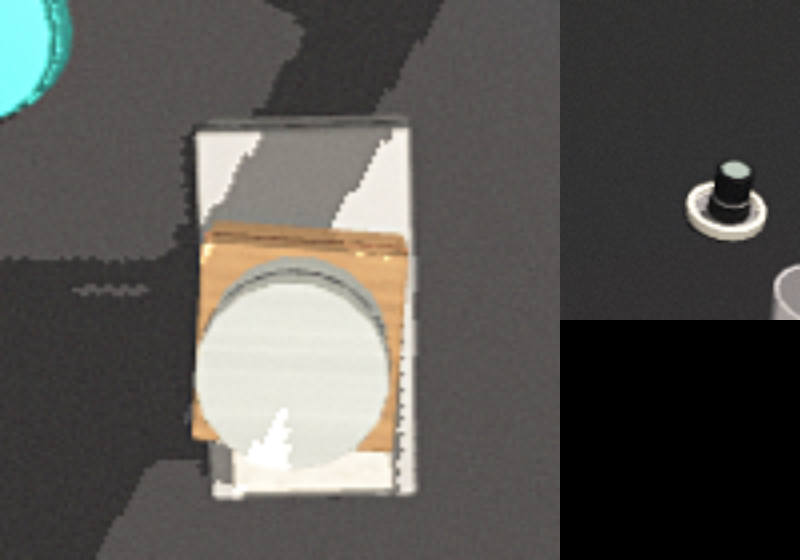

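The eyepiece stands upright in the holder. The tin top is centred at wrist pixel (303,244).

```bash
python3 - <<'E'
from h import *
d=np.load("w2.npz");K,E=d["K"],d["E"]
print(onz(K,E,303,243.7,.104), [onz(K,E,230+x/4,150+y/4,.07)[:2].round(4).tolist() for x,y in ((203,246),(407,255),(390,450),(193,438))])
P=np.array([onz(K,E,230+x/4,150+y/4,.036)[:2] for x,y in ((197,130),(410,128),(415,494),(213,496))]); print(P.round(4).tolist(),P.mean(0))
E
```

```text
[0.45910156 0.00522229 0.104     ] [[0.4476, -0.0263], [0.4276, 0.0205], [0.4753, 0.039], [0.4944, -0.008]]
[[0.427, -0.041], [0.4019, 0.0097], [0.4935, 0.0563], [0.5187, 0.0053]] [0.46027915 0.00758019]
```

```bash
python3 -m inch '[33,-2,-40,0,100,33,-2,-80,0,100,33,-2,-120,0,100,33,-2,-155,0,100,33,-2,-185,0,100,33,-2,-205,0,100,33,-2,-215,0,100,33,-2,-220,0,100,33,-2,-220,0,100,33,-2,-220,0,80]' 12
python3 -m inch '[0,0,0,0,35,0,0,0,0,35,0,0,0,0,35,0,0,0,0,35,0,0,0,0,35,0,0,0,0,35,0,0,0,0,35,0,0,0,0,35,0,0,0,0,35,0,0,0,0,35]'
python3 -m inch '[0,0,3,0,35,0,0,10,0,35,0,0,25,0,35,0,0,55,0,35,0,0,80,0,35,0,0,80,0,35]'
```

```text
t: 9.07
tool_pos: [0.4597, 0.0058, 0.081]
orientation: [-0.703, 3.06, -0.001]
force: [0.4, -0.4, -0.2]
opening: 0.0897
gripper_force: 0.0
t: 9.9
tool_pos: [0.4587, 0.0053, 0.0798]
orientation: [-0.702, 3.062, -0.0]
force: [-0.1, -0.7, 1.8]
opening: 0.0461
gripper_force: 12.0
t: 10.4
tool_pos: [0.4618, 0.0052, 0.1658]
orientation: [-0.701, 3.054, -0.004]
force: [1.7, 0.2, -0.1]
opening: 0.0457
gripper_force: 12.0
```

```bash
python3 -m inch '[20,15,0,0,35,45,37,0,0,35,75,62,0,0,35,105,87,0,0,35,135,112,0,0,35,160,133,0,0,35,178,147,0,0,35,187,155,0,0,35,187,155,0,0,35]'
python3 -m inch '[0,0,-30,0,35,0,0,-65,0,35,0,0,-95,0,35,0,0,-115,0,35,0,0,-128,0,35,0,0,-136,0,35,0,0,-140,0,35,0,0,-143,0,35,0,0,-143,0,35,0,0,-144,0,35]'

```

```text
t: 11.15
tool_pos: [0.6466, 0.1623, 0.1587]
orientation: [0.705, -3.061, -0.001]
force: [0.6, -0.1, -0.8]
opening: 0.0456
gripper_force: 12.0
t: 11.98
tool_pos: [0.6469, 0.1606, 0.0174]
orientation: [-0.702, 3.059, -0.0]
force: [0.5, -0.6, -0.4]
opening: 0.046
gripper_force: 12.0
```

```bash
python3 -m inch '[0,0,-1,0,35,0,0,-1,0,35,0,0,-2,0,35]'
python3 -m inch '[0,0,0,0,62,0,0,0,0,62,0,0,0,0,62,0,0,0,0,62,0,0,0,0,62,0,0,15,0,62,0,0,40,0,62,0,0,75,0,70,0,0,110,0,80,0,0,140,0,100]'
python3 -m inch '[-20,-15,30,0,100,-50,-35,60,0,100,-80,-60,90,0,100,-110,-80,120,0,100,-140,-105,140,0,100,-170,-125,146,0,100,-195,-140,146,0,100,-220,-153,146,0,100,-220,-153,146,0,100,-220,-153,146,0,100]'
python3 - <<'E'
from h import *
im,K,E=cam("wrist"); cv2.imwrite("pics/w3.png",im); np.savez("w3.npz",K=K,E=E)
z=cv2.resize(im[150:290,230:370],None,fx=4,fy=4); b=cv2.resize(cam("scene")[0][290:380,320:410],(240,240)); cv2.imwrite("pics/w3z.png",np.hstack([z,cv2.copyMakeBorder(b,0,320,0,0,0)]))
print(robot.read_state()["tool_pos"])
E
```

```text
t: 12.23
tool_pos: [0.6467, 0.1607, 0.0157]
orientation: [-0.702, 3.06, -0.0]
force: [-6.7, -1.1, 14.7]
opening: 0.0457
gripper_force: 12.0
t: 13.07
tool_pos: [0.646, 0.1605, 0.1574]
orientation: [-0.702, 3.06, -0.0]
force: [1.0, 0.3, 0.5]
opening: 0.0732
gripper_force: 0.0
t: 13.9
tool_pos: [0.4251, 0.0068, 0.3014]
orientation: [-0.699, 3.059, -0.002]
force: [0.4, 0.1, -0.4]
opening: 0.0931
gripper_force: 0.0
[0.42600482 0.00758785 0.30047562]
```

```bash
sleep 1
```

```text
(no output)
```

View pics/w3z.png

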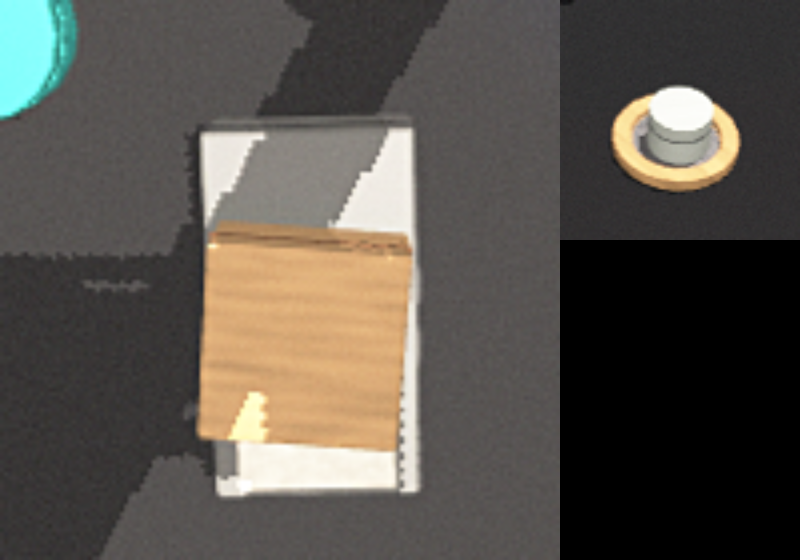

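The tin sits upright in the dish. The specimen box's top corners in the crop are (209,244), (410,255), (398,450) and (198,438).

```bash
python3 - <<'E'
from h import *
d=np.load("w3.npz");K,E=d["K"],d["E"]
P=np.array([onz(K,E,230+x/4,150+y/4,.07)[:2] for x,y in ((209,244),(410,255),(398,450),(198,438))])
print(P.mean(0),[(np.linalg.norm(v).round(4),np.degrees(np.arctan2(v[1],v[0])).round(1)) for v in (P[1]-P[0],P[2]-P[1],P[3]-P[2],P[0]-P[3])])
P=np.array([onz(K,E,230+x/4,150+y/4,.036)[:2] for x,y in ((201,129),(412,127),(419,492),(217,495))])
print(P.mean(0),[(np.linalg.norm(v).round(4),np.degrees(np.arctan2(v[1],v[0])).round(1)) for v in (P[1]-P[0],P[2]-P[1],P[3]-P[2],P[0]-P[3])])
r=R.from_rotvec(robot.read_state()["orientation"]).as_matrix();print(np.degrees(np.arctan2(r[1,1],r[0,1])))
E
```

```text
[0.46118932 0.00657948] [(np.float64(0.0504), np.float64(112.6)), (np.float64(0.0514), np.float64(22.7)), (np.float64(0.0518), np.float64(-67.8)), (np.float64(0.051), np.float64(-158.9))]
[0.4603383  0.00733453] [(np.float64(0.0563), np.float64(116.3)), (np.float64(0.1029), np.float64(27.3)), (np.float64(0.0572), np.float64(-63.3)), (np.float64(0.1033), np.float64(-153.2))]
115.8198235107489
```

```bash
python3 -m inch '[35,-1,-40,-3.5,100,35,-1,-80,-3.5,100,35,-1,-120,-3.5,100,35,-1,-160,-3.5,100,35,-1,-195,-3.5,100,35,-1,-222,-3.5,100,35,-1,-242,-3.5,100,35,-1,-254,-3.5,100,35,-1,-258,-3.5,100,35,-1,-258,-3.5,90]' 12
python3 -m inch '[0,0,0,0,42,0,0,0,0,42,0,0,0,0,42,0,0,0,0,42,0,0,0,0,42,0,0,0,0,42,0,0,0,0,42,0,0,0,0,42,0,0,0,0,42,0,0,0,0,42]'
python3 -m inch '[0,0,3,0,42,0,0,10,0,42,0,0,25,0,42,0,0,50,0,42,0,0,80,0,42,0,0,80,0,42]'
```

```text
t: 14.83
tool_pos: [0.4598, 0.0071, 0.0401]
orientation: [0.609, -3.079, -0.002]
force: [0.5, 1.2, 0.8]
opening: 0.09
gripper_force: 0.0
t: 15.67
tool_pos: [0.4611, 0.0063, 0.0422]
orientation: [-0.608, 3.081, -0.001]
force: [-1.3, -0.2, 5.7]
opening: 0.0518
gripper_force: 12.0
t: 16.17
tool_pos: [0.4639, 0.0062, 0.1278]
orientation: [-0.607, 3.074, -0.004]
force: [1.3, -0.6, 0.4]
opening: 0.0519
gripper_force: 12.0
```

```bash
python3 -m inch '[-3,-20,15,-5,42,-8,-55,15,-10,42,-13,-95,15,-15,42,-18,-135,15,-20,42,-22,-175,15,-25,42,-26,-210,15,-30,42,-30,-240,15,-35,42,-33,-265,15,-38,42,-36,-282,15,-38,42,-36,-288,15,-38,42]'
python3 -m inch '[0,0,0,0,42,0,0,-20,0,42,0,0,-45,0,42,0,0,-70,0,42,0,0,-90,0,42,0,0,-95,0,42,0,0,-95,0,42]'
python3 - <<'E'
from h import *
print(robot.read_state()["tool_pos"])
a=[cv2.resize(cam("scene")[0][190:290,140:260],(480,400)),cv2.resize(cam("top")[0][210:300,400:500],(320,288))]
a[1]=cv2.copyMakeBorder(a[1],0,112,0,0,0)
cv2.imwrite("pics/p1.png",np.hstack(a))
E
```

```text
t: 17.0
tool_pos: [0.4236, -0.2838, 0.1362]
orientation: [-0.432, -3.111, 0.0]
force: [0.7, 0.6, -0.9]
opening: 0.0515
gripper_force: 12.0
t: 17.58
tool_pos: [0.4235, -0.2792, 0.0397]
orientation: [-0.425, -3.109, -0.004]
force: [0.3, -0.2, -1.6]
opening: 0.0517
gripper_force: 12.0
[ 0.42348326 -0.27921585  0.03972723]
```

```bash
sleep 1
```

```text
(no output)
```

View pics/p1.png

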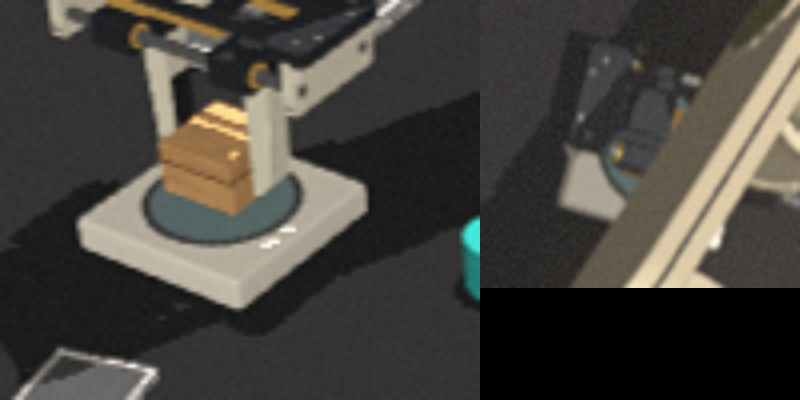

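The box hangs level above the disc. I'll lower it slowly until it touches.

```bash
python3 -m inch '[1,-1,-5,0,42,1,-1,-9,0,42,1,-1,-12,0,42,1,-1,-13,0,42,1,-1,-13.5,0,42,1,-1,-13.5,0,42,1,-1,-14,0,42,1,-1,-14,0,42]'

```

```text
t: 18.35
tool_pos: [0.4257, -0.2827, 0.0287]
orientation: [-0.428, -3.112, -0.0]
force: [-5.1, 4.9, 10.1]
opening: 0.052
gripper_force: 12.0
```

```bash
python3 -m inch '[0,0,0,0,70,0,0,0,0,70,0,0,0,0,70,0,0,0,0,70,0,0,0,0,70,0,0,15,0,70,0,0,40,0,70,0,0,75,0,80,0,0,110,0,90,0,0,140,0,100]'
python3 -m inch '[0,30,30,5,100,0,65,60,10,100,0,105,90,15,100,0,145,120,20,100,0,185,132,25,100,0,220,132,30,100,0,250,132,35,100,0,275,132,42.5,100,0,290,132,42.5,100,0,290,132,42.5,100]'
python3 - <<'E'
from h import *
im,K,E=cam("wrist"); cv2.imwrite("pics/w4.png",im); np.savez("w4.npz",K=K,E=E)
z=cv2.resize(im[150:290,230:370],None,fx=4,fy=4); b=cv2.resize(cam("scene")[0][200:290,150:240],(240,240)); cv2.imwrite("pics/w4z.png",np.hstack([z,cv2.copyMakeBorder(b,0,320,0,0,0)]))
print(robot.read_state()["tool_pos"])
E
```

```text
t: 19.18
tool_pos: [0.4257, -0.2827, 0.1698]
orientation: [0.428, 3.112, -0.001]
force: [0.6, -0.7, -0.1]
opening: 0.0805
gripper_force: 0.0
t: 20.02
tool_pos: [0.4255, 0.0102, 0.2999]
orientation: [-0.736, 3.053, 0.001]
force: [-0.7, 0.3, -0.1]
opening: 0.093
gripper_force: 0.0
[0.42559154 0.00759607 0.29958892]
```

```bash
sleep 1
```

```text
(no output)
```

View pics/w4z.png

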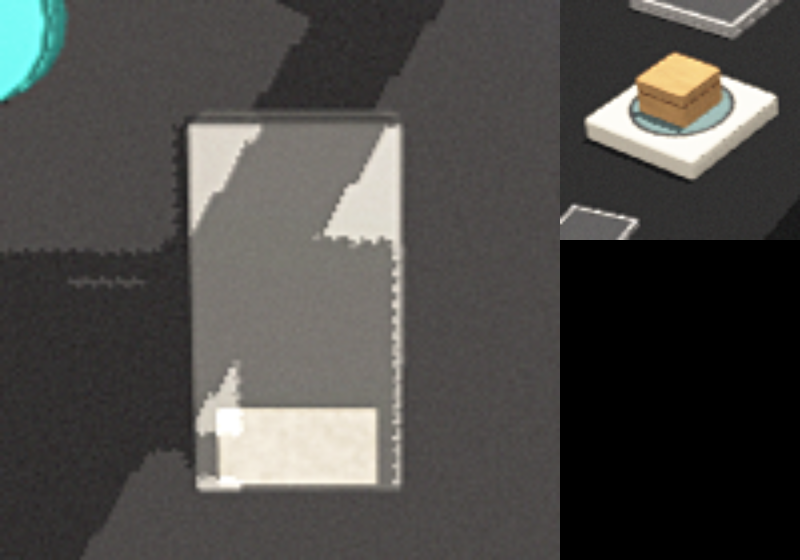

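The specimen box is centred on the disc. The slide box's top corners in the crop are (188,123), (402,123), (402,487) and (197,488).

```bash
python3 - <<'E'
from h import *
d=np.load("w4.npz");K,E=d["K"],d["E"]
P=np.array([onz(K,E,230+x/4,150+y/4,.036)[:2] for x,y in ((188,123),(402,123),(402,487),(197,488))])
print(P.mean(0),[(np.linalg.norm(v).round(4),np.degrees(np.arctan2(v[1],v[0])).round(1)) for v in (P[1]-P[0],P[2]-P[1],P[3]-P[2],P[0]-P[3])])
r=R.from_rotvec(robot.read_state()["orientation"]).as_matrix();print(np.degrees(np.arctan2(r[1,1],r[0,1])))
E
```

```text
[0.46008454 0.00733786] [(np.float64(0.0568), np.float64(117.1)), (np.float64(0.102), np.float64(27.4)), (np.float64(0.0577), np.float64(-62.6)), (np.float64(0.1023), np.float64(-153.1))]
116.88707779899099
```

```bash
python3 -m inch '[34,0,-40,0,100,34,0,-80,0,100,34,0,-120,0,100,34,0,-160,0,100,34,0,-200,0,100,34,0,-235,0,100,34,0,-262,0,100,34,0,-280,0,100,34,0,-287,0,100,34,0,-288,0,100]' 20
python3 -m inch '[0,0,0,0,48,0,0,0,0,48,0,0,0,0,48,0,0,0,0,48,0,0,0,0,48,0,0,0,0,48,0,0,0,0,48,0,0,0,0,48,0,0,0,0,48,0,0,0,0,48]'
python3 -m inch '[0,0,3,0,48,0,0,10,0,48,0,0,25,0,48,0,0,50,0,48,0,0,90,0,48,0,0,90,0,48]'
python3 - <<'E'
from h import *
im=cv2.imread("pics/scene0.png");d=np.load("scene0.npz");K,E=d["K"],d["E"]
m=np.zeros((480,640),np.uint8);m[290:353,162:245]=(cv2.cvtColor(im,6)[290:353,162:245]>75)*255
c=cv2.convexHull(max(cv2.findContours(m,0,1)[0],key=cv2.contourArea)); q=cv2.approxPolyDP(c,6,True)[:,0];print(q.tolist())
P=np.array([onz(K,E,*p,.01)[:2] for p in q]);print(P.round(4).tolist(),P.mean(0))
E
```

```text
t: 20.95
tool_pos: [0.458, 0.0064, 0.0098]
orientation: [0.725, -3.053, -0.002]
force: [-0.1, -0.4, 0.5]
opening: 0.0932
gripper_force: 0.0
t: 21.78
tool_pos: [0.4603, 0.0073, 0.0124]
orientation: [-0.729, 3.055, -0.001]
force: [-1.0, 0.4, 7.0]
opening: 0.0577
gripper_force: 20.0
t: 22.28
tool_pos: [0.4637, 0.0072, 0.1091]
orientation: [-0.727, 3.047, -0.005]
force: [0.7, -0.0, -0.3]
opening: 0.0579
gripper_force: 20.0
[[238, 304], [208, 351], [167, 339], [200, 295]]
[[0.6036, -0.1101], [0.7462, -0.1172], [0.7363, -0.2053], [0.5969, -0.1971]] [ 0.67075948 -0.15742832]
```

```bash
python3 -m inch '[15,-15,10,-5,48,40,-32,10,-10,48,70,-56,10,-15,48,100,-80,10,-20,48,130,-104,10,-25,48,160,-128,10,-31,48,185,-148,10,-31,48,202,-162,10,-31,48,209,-166,10,-31,48,209,-166,10,-31,48]'
python3 -m inch '[0,0,-15,0,48,0,0,-35,0,48,0,0,-55,0,48,0,0,-65,0,48,0,0,-70,0,48,0,0,-70,0,48,0,0,-70,0,48]'
python3 - <<'E'
from h import *
print(robot.read_state()["tool_pos"])
a=[cv2.resize(cam("scene")[0][270:360,150:260],(440,360)),cv2.resize(cam("top")[0][120:200,360:440],(360,360))]
cv2.imwrite("pics/p2.png",np.hstack(a))
E
```

```text
t: 23.12
tool_pos: [0.6695, -0.16, 0.1112]
orientation: [-0.116, -3.139, 0.0]
force: [0.8, -0.5, -1.4]
opening: 0.0577
gripper_force: 20.0
t: 23.7
tool_pos: [0.6686, -0.1583, 0.0421]
orientation: [0.114, 3.139, -0.0]
force: [-0.1, -0.2, -1.8]
opening: 0.058
gripper_force: 20.0
[ 0.66862223 -0.15828666  0.0421125 ]
```

```bash
sleep 1
```

```text
(no output)
```

View pics/p2.png

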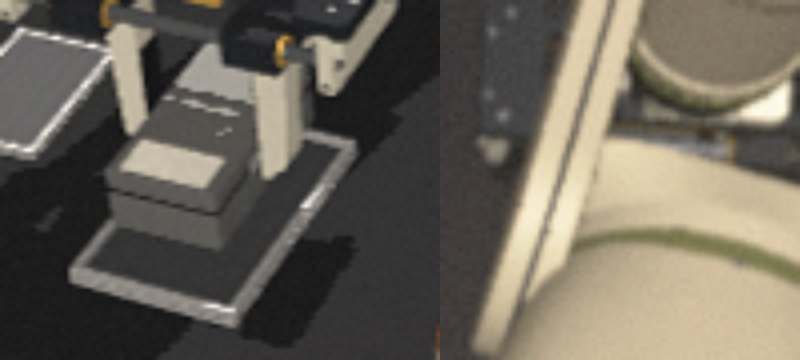

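The box hangs parallel to the tray edges and within them. Lowering.

```bash
python3 -m inch '[0,0,-8,0,48,0,0,-15,0,48,0,0,-20,0,48,0,0,-23,0,48,0,0,-24,0,48,0,0,-24.5,0,48,0,0,-24.5,0,48,0,0,-25,0,48,0,0,-25,0,48]'
python3 -m inch '[0,0,0,0,72,0,0,0,0,72,0,0,0,0,72,0,0,0,0,72,0,0,0,0,72,0,0,15,0,72,0,0,40,0,72,0,0,75,0,72,0,0,110,0,80,0,0,150,0,80]'
python3 -m inch '[-35,15,40,0,80,-70,35,60,0,80,-105,60,80,0,80,-140,90,80,0,80,-175,120,80,0,80,-205,150,80,0,80,-230,180,80,0,80,-250,210,80,0,80,-260,240,80,0,80,-260,270,80,0,80]'
python3 -m inch '[0,30,0,0,80,0,65,0,0,80,0,100,0,0,80,0,130,0,0,80,0,160,0,0,80,-10,190,0,0,80,-20,220,0,0,80,-40,250,0,0,80,-50,270,0,0,80,-50,270,0,0,80]'
python3 - <<'E'
from h import *
cv2.imwrite("pics/f1.png",cv2.resize(cam("top")[0][90:330,150:510],(780,520)))
cv2.imwrite("pics/f2.png",cv2.resize(cam("scene")[0][200:400,120:520],(800,400)))
E
```

```text
t: 24.55
tool_pos: [0.6684, -0.1585, 0.0178]
orientation: [-0.114, -3.139, -0.0]
force: [-7.3, 2.0, 9.9]
opening: 0.058
gripper_force: 20.0
t: 25.38
tool_pos: [0.6678, -0.1583, 0.168]
orientation: [-0.114, -3.138, -0.001]
force: [0.5, -0.5, -0.7]
opening: 0.0734
gripper_force: 0.0
t: 26.22
tool_pos: [0.4065, 0.1123, 0.2484]
orientation: [0.116, 3.137, 0.001]
force: [1.3, 0.0, -0.4]
opening: 0.0744
gripper_force: 0.0
t: 27.05
tool_pos: [0.3563, 0.3847, 0.2478]
orientation: [-0.108, -3.14, -0.003]
force: [-0.2, -0.1, 0.4]
opening: 0.0743
gripper_force: 0.0
```

```bash
sleep 1
```

```text
(no output)
```

View pics/f1.png

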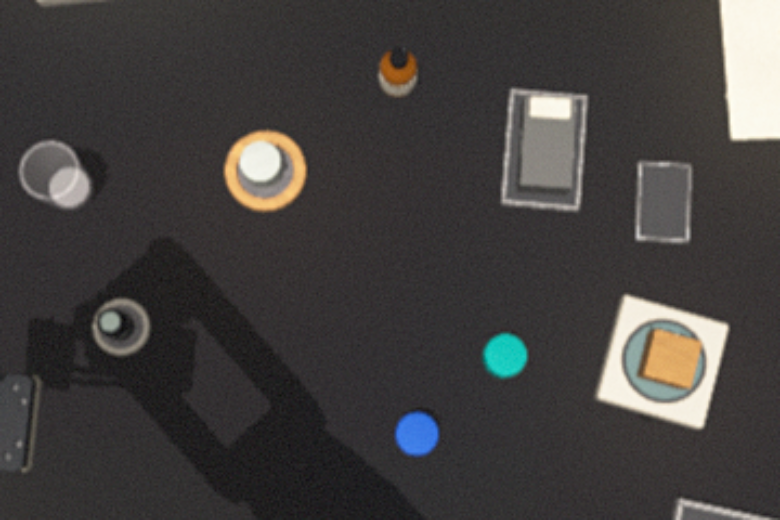

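View pics/f2.png

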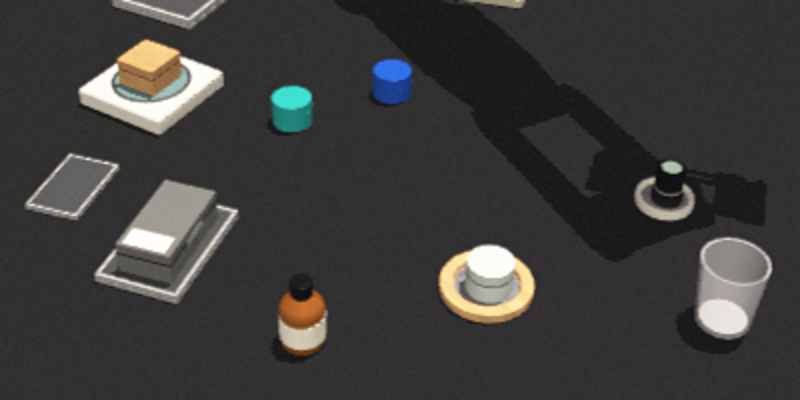

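Everything stands upright in its own place, and the dropper bottle (398,72 in the top crop) and beaker (50,170) have not moved. The arm is clear, so I'll hand in.

```bash
python3 -c "
from plant import job; print(job.close_job())"
```

```text
the job is handed in; nothing more can be done
None
```

I took the stack apart and put the eyepiece, tin, specimen box and slide box upright in their places, left the dropper bottle and beaker untouched, and handed the job in after about 27 s of robot time.

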